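Nip a print in the bench press

ROBOT

A 6-joint arm with a two-finger parallel gripper is mounted at the origin on a cart in front of the work surface, level with it; the furniture and walls round the work are solid. World frame = base frame: x ahead of the robot, y to its left, z up, the work surface at z = 0. Lengths are in m, angles in rad, forces in N, time in s.
With the tool pointing down it reaches from about 0.375 to 0.9 m from the base axis. Payload 3.1 kg.
Tool frame: the origin (TCP) lies midway between the tips of the shut fingers; the grasp point (between the pads) lies 19 mm behind it (robot.grip_depth is the distance from the TCP to the grasp point, in m); z points along the fingers, y is the direction in which the jaws open and shut (so a half turn about z gives the same grasp; the last joint's range is limited). The gripper opens to 87 mm and grips with 3 to 60 N. Pads are 19 mm wide; open, the fingers measure 117 mm over their backs; the gripper's body (75 mm by 190 mm) begins 51 mm behind the grasp point.
Start: joints at [-1.345, 0.527, 1.433, -0, 1.181, -0.178], TCP at [0.246, -0.575, 0.223] pointing down, gripper open.
Joint ranges: [-3.08, 3.08], [-0.75, 2.2], [0.22, 2.44], [-1.43, 4.57], [0, 2.65], [-2.85, 2.85]. Speed limits (rad/s): [2.79, 2.79, 3.14, 3.14, 3.14, 3.14].

INTERFACE

Orientations are given as a unit quaternion [x, y, z, w].
In Python, from rig import robot gives the robot as it stands.
- The arm moves only by the tool carry_out, never from a script. Its arguments are lists of equal length, an entry for each row: "dr": the turn, a rotation vector about the world's x, y, z in rad, a list of three; "translation": the shift along the world's x, y, z in cm, a list of three; "grip": the opening, from 0 (shut) to 1 (fully open). A call has 1 to 20 rows; each row is the pose to reach, as a shift and turn from the pose commanded when the call began; what a row does not reach only later rows make up. A row lasts 1/12 s, in which the tool goes at most 41.7 mm and 7.16 degrees, less where a joint would pass 70% of its speed; a pose out of reach is approached as far as the arm can. A call with a gripper value outside its range is refused whole. The fingers move at their own pace and stop on an object; "newtons" is the grip in N (left out, the last holds). Time passes only in rows, so rows that repeat a pose let the fingers close. It gives the time, the measured TCP pose, the force and the opening at its end, in the units of the state.
- robot.get_obs(): the state, without advancing time (a new reading comes with each control period).
- robot.camera(name): name is "side" or "top" or "wrist"; returns a dict with "color" (420x560x3 uint8, blue, green, red), "camera_matrix" (3x3 intrinsics, pixels), "T" (4x4, takes a point from camera to world coordinates). Camera axes: x right, y down, z forward; pixel columns grow to the right and rows downward; lengths in m; the calibration is good to about 2 mm. A picture is of the moment at which its call begins. There is no depth.
- robot.hand_in(): hands the job in, once; it reports no verdict.
The state is a dict: "time": time; "q": joint angles; "joint_velocities": joint speeds; "joint_torque": joint torques, N m; "position": TCP position; "tool_rot": TCP orientation; "ft_force": force on the tool from outside, world axes, zero at the start; "moment": the same for the moment, N m; "grip_width": finger opening in m.
Only numpy, scipy, OpenCV 4.12 (cv2) and the standard library are available. Lean on these libraries where they do the work, as an engineer would, in place of code of your own. Each camera call takes 0.05 s, during which the arm holds its last target. There are 200 camera calls.

TASK

Swing the red handle of the little bench press out until it stands upright on its crank, then crank it clockwise (seen from above) until the felt-faced platen bears firmly on the print block without overtightening: stop when the handle pushes back about twice as hard as when it ran free, well short of three times. Then fold the handle flat back onto the crank, leave the press clamped and let go, with nothing else on the bench disturbed.

Things in the scene. Friction and masses are not known exactly. Their poses are not given: they have to be found in the camera images.
- press: grey bench press bolted to the table, origin under the centre of its base (130 x 170 x 18 mm). Two columns stand 136 mm apart along its y axis and carry a bridge (36 mm wide in x, 166 mm long, top at 132 mm) with a round boss (44 mm across, top at 144 mm). On top turns a one-armed steel crank with a red folding handle. Heights are above the table
- crank_axis (a point): point on the upright turning axis of the crank, at mid-thickness of its arm, 156 mm above the table. Arm: 12 mm wide, from 151 to 161 mm high; hub 28 mm across, top at 164 mm; a counterweight stub (to 51 mm from the axis, 26 mm across) opposite the handle
- handle_pivot (a point): pivot of the folding handle at the outer end of the crank arm, 75 mm from the turning axis, 172 mm above the table. The level direction from crank_axis to here is the crank arm's direction
- handle_grip (a point): centre of the handle's red sleeve, on its centre line, 44 mm from the pivot (x axis: from pivot along handle). Sleeve 18 mm across, from 16 to 61 mm from the pivot, end cap to 66 mm; spins freely. Folded, the handle lies level, 11 mm above the arm's top, pointing from pivot to turning axis; swung out, it stands upright on the arm's end. It swings in the upright plane through the arm
- handle (a joint): swing of the folding handle: 0 folded flat above the crank arm (stop), pi/2 upright, 1.6 outer stop. A stiff pivot (0.12 N m) keeps it where it is left; about 3 N at the sleeve, along the arm, swings it
- crank (a joint): turning angle of the crank, rad, grows clockwise seen from above (lowers the platen 3.82 mm a rad); starts within 0.7 of zero, may turn to 16. Free, it takes 0.3 N m (4 N along the path at the handle) to turn; once the platen bears, every further 0.1 rad adds about 9 N of clamping and 0.45 N at the handle. Let go, it holds up to about 75 N; wound tighter it springs back to that
- platen: grey pressing plate on the screw, 88 x 106 x 10 mm, sprung (25 N/mm); origin at the centre of its underside. A grey felt pad is fixed under it and reaches 4 to 14 mm below this origin: how far differs from run to run and is not measured, so the effort at the crank tells when it bears
- print_block: loose wooden printing block with a paper sheet on top, 74 x 88 x 22 mm, on the press base (its top 18 mm above the table) under the platen; origin at the centre of its underside. Not to be handled
- sanding_block: brown sanding block, 42 x 72 x 30 mm, lying to the left; bystander, origin under its centre
- paint_tube: white paint tube with a yellow band, 114 x 29 x 22 mm, lying to the right; bystander, origin under its centre
- eraser: white eraser in a blue sleeve, 21 x 45 x 13 mm, lying to the left; bystander, origin under its centre

How it is judged:
By the outcome, as a careful person would: the job done as asked, in the order asked, and still so for the second after the job is handed in, with the robot touching nothing.
It also fails if it takes over 72 s, if anything falls off the work surface, if the arm or the gripper's body presses on something with over 40 N, if the wrist force passes 120 N, or if a joint passes its speed limit or range.

## Working session

There is one attempt and no reset: what is moved stays moved. The work goes in short steps, Python scripts to look and compute and a tool call to move; the robot and the scene stay as the last step left them, time stands still between calls to the robot, and variables do not carry over. Pictures are saved under pics/ and viewed, about 8 in all and at most 12, crops included, and the job is handed in when it is done.

Besides the shell and the picture viewer there is one more tool, called after "Call:" by a JSON object that holds its "fn" and its "kwargs". carry_out: Moves the arm, as the interface text tells. Its arguments: {"type":"object","properties":{"dr":{"type":"array"},"translation":{"type":"array"},"grip":{"type":"array"},"newtons":{"type":"number"}},"required":["dr","translation","grip"]}

```bash
mkdir -p pics; ls; cat > h.py <<'E'
import numpy as np, cv2
from rig import robot
def proj(c,p):
    T=np.array(c["T"]);K=np.array(c["camera_matrix"]);q=np.linalg.inv(T)@np.append(p,1);u=K@q[:3];return u[:2]/u[2]
def ray(c,uv):
    T=np.array(c["T"]);K=np.array(c["camera_matrix"]);d=T[:3,:3]@np.linalg.solve(K,[uv[0],uv[1],1]);return T[:3,3],d/np.linalg.norm(d)
def onz(c,uv,z):
    o,d=ray(c,uv);return o+d*(z-o[2])/d[2]
def red(img):
    h=cv2.cvtColor(img,cv2.COLOR_BGR2HSV);m=((h[...,0]<8)|(h[...,0]>172))&(h[...,1]>130)&(h[...,2]>60);return m.astype(np.uint8)
E
python3 - <<'E'
from h import *
print(robot.get_obs())
a=[]
for n in("top","side"):
    c=robot.camera(n);cv2.imwrite(f"pics/{n}0.png",c["color"]);
    T=np.array(c["T"]);print(n,T.round(3).tolist(),np.array(c["camera_matrix"]).round(1).tolist())
    m=red(c["color"]);k,l,s,ce=cv2.connectedComponentsWithStats(m)
    for i in range(1,k):
        if s[i,4]>30: print(s[i],ce[i],cv2.minAreaRect(np.argwhere(l==i)[:,::-1].astype(np.float32)))
E
```

```text
pics
{'time': 0.0, 'q': array([-1.34550553e+00,  5.28464638e-01,  1.43386757e+00, -3.28977838e-05,
        1.18138311e+00, -1.78532288e-01]), 'joint_velocities': array([-7.89586930e-05, -6.20720146e-04, -4.11615325e-04,  2.47510539e-04,
        1.49037935e-03,  3.89774959e-04]), 'joint_torque': array([ 2.44174225e-04, -4.40037918e+01, -1.76593155e+01,  6.32757484e-02,
        5.80548355e-02, -1.58522348e-04]), 'position': array([ 0.24542365, -0.574023  ,  0.22158361]), 'tool_rot': array([ 9.79683216e-01,  2.00548424e-01, -4.00175582e-05, -1.06068923e-03]), 'ft_force': array([ 0.09545727, -0.89094877, -0.78856795]), 'moment': array([ 0.00692295, -0.05306308, -0.01131334]), 'grip_width': 0.0871356207994337}
top [[0.132, -0.97, 0.206, 0.319], [-0.991, -0.129, 0.026, -0.024], [0.001, -0.208, -0.978, 1.117], [0.0, 0.0, 0.0, 1.0]] [[391.7, 0.0, 281.3], [0.0, 391.7, 207.6], [0.0, 0.0, 1.0]]
[122  21   7  13  49] [124.63265306  26.59183673] ((124.40000915527344, 26.799999237060547), (3.7947328090667725, 12.649109840393066), 18.434947967529297)
[295  68  20  41 184] [304.23369565  79.40217391
[... 1642 characters left out ...]
.6       ] ((191.52586364746094, 224.4396514892578), (22.66670036315918, 12.39034652709961), 86.633544921875)
[156 220  27  18 270] [167.65925926 227.57777778] ((168.25001525878906, 225.75003051757812), (15.55634880065918, 26.162948608398438), 45.0)
[ 76 236  19  14  85] [ 85.74117647 242.2       ] ((86.1312255859375, 241.2556610107422), (20.718320846557617, 8.81201171875), 42.273685455322266)
[118 240  31  19 282] [134.68085106 248.44326241] ((132.0884552001953, 248.34231567382812), (28.416675567626953, 18.681333541870117), 15.255120277404785)
[135 254  44  25 504] [153.11706349 267.3968254 ] ((156.96311950683594, 266.59423828125), (21.275901794433594, 44.18144607543945), 84.80557250976562)
```

```bash
python3 - <<'E'
import cv2,numpy as np
a=cv2.imread("pics/top0.png");b=cv2.imread("pics/side0.png")
cv2.imwrite("pics/v1.png",cv2.resize(a,(800,600),interpolation=cv2.INTER_CUBIC));cv2.imwrite("pics/v2.png",cv2.resize(b,(800,600),interpolation=cv2.INTER_CUBIC))
E
```

```text
(no output)
```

View pics/v1.png

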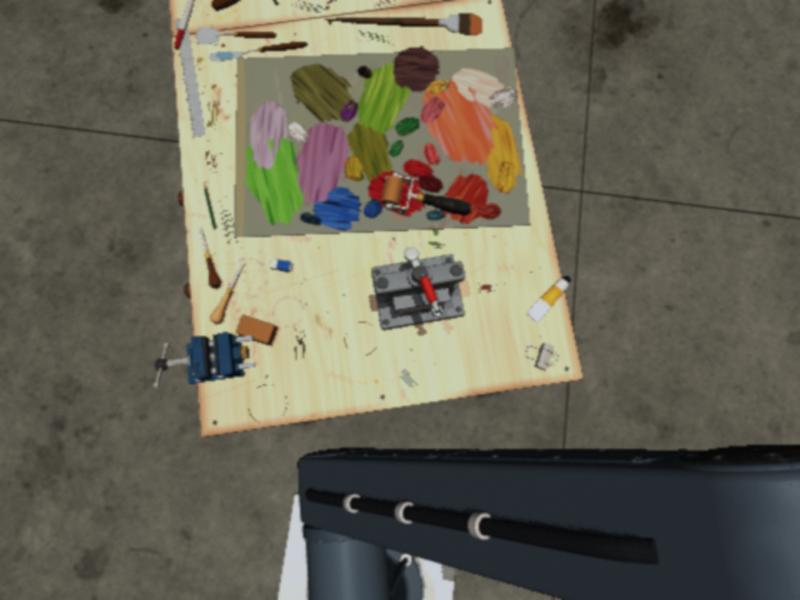

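View pics/v2.png

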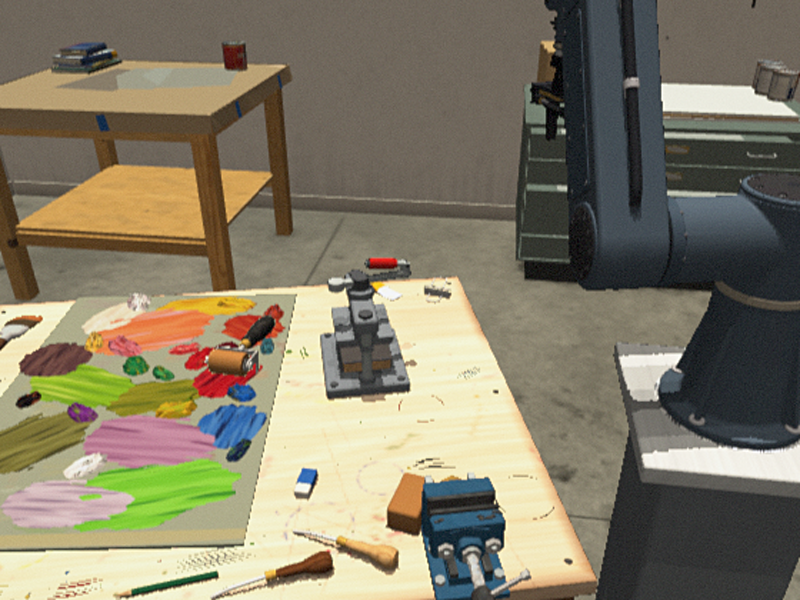

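The top view shows the press at about (420,285) of the 800-px view. The hub is at (418,270), the red sleeve at (428,288), and the arm end at (436,312), pointing toward the robot. The side view shows the sleeve folded at (382,263).

```bash
python3 - <<'E'
from h import *
t=robot.camera("top");s=robot.camera("side")
P={}
for n,c,box in(("top",t,(285,185,320,220)),("side",s,(240,170,300,200))):
    m=red(c["color"]);k=np.zeros_like(m);k[box[1]:box[3],box[0]:box[2]]=1;m=m&k
    pts=np.argwhere(m)[:,::-1].astype(float);mu=pts.mean(0);u,_,v=np.linalg.svd(pts-mu,full_matrices=False)
    pr=(pts-mu)@v[0];P[n]=mu;e=[mu+v[0]*pr.min(),mu+v[0]*pr.max()]
    print(n,mu,[onz(c,x,.172).round(4) for x in(mu,*e)])
(o1,d1),(o2,d2)=ray(t,P["top"]),ray(s,P["side"])
A=np.stack([d1,-d2],1);x=np.linalg.lstsq(A,o2-o1,rcond=None)[0]
print("tri",o1+d1*x[0],o2+d2*x[1])
f=.7
for nm,uv,z in(("hub",(418,270),.164),("armend",(436,312),.172),("cw",(412,255),.165)):print(nm,onz(t,np.array(uv)*f,z).round(4))
cv2.imwrite("pics/v3.png",cv2.resize(t["color"][160:250,240:360],(800,600),interpolation=cv2.INTER_CUBIC))
E
```

```text
top [299.3515625 201.78125  ] [array([ 0.5384, -0.0415,  0.172 ]), array([ 0.5581, -0.0301,  0.172 ]), array([ 0.5178, -0.0535,  0.172 ])]
side [267.8        183.72142857] [array([ 0.5387, -0.058 ,  0.172 ]), array([ 0.5602, -0.0542,  0.172 ]), array([ 0.5184, -0.0615,  0.172 ])]
tri [ 0.53652172 -0.0413636   0.18021415] [ 0.53582545 -0.04140713  0.1800532 ]
hub [ 0.5707 -0.0208  0.164 ]
armend [ 0.4988 -0.0609  0.172 ]
cw [ 0.5962 -0.0068  0.165 ]
```

View pics/v3.png

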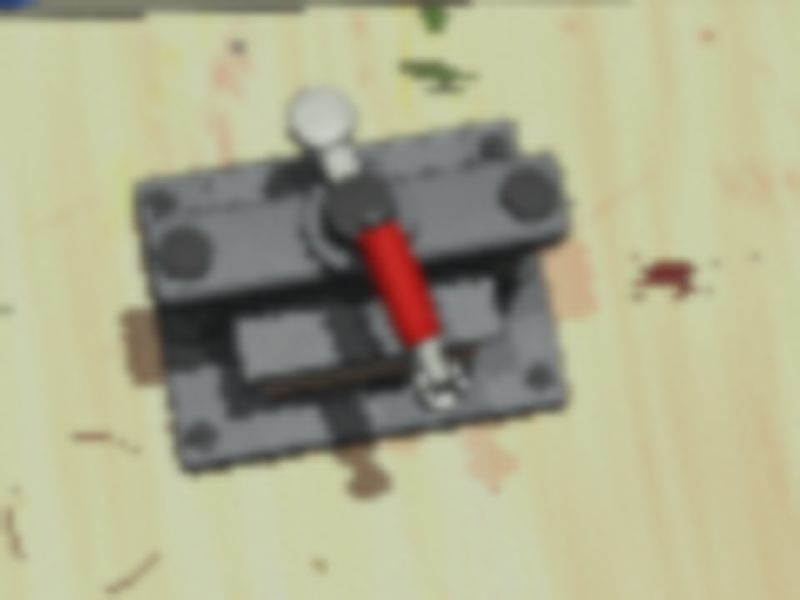

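```bash
python3 - <<'E'
from h import *
t=robot.camera("top")
f=lambda x,y:(240+x/6.667-.43,160+y/6.667-.43)
H={}
for nm,uv,z in(("hub",(357,203),.164),("piv",(440,378),.172),("cw",(322,117),.160),("c1",(185,253),.138),("c2",(530,195),.138),("sl",(400,282),.176)):
    H[nm]=onz(t,f(*uv),z);print(nm,H[nm].round(4))
m=(H["c1"]+H["c2"])/2;print("mid",m,np.linalg.norm(H["c1"]-H["c2"]),"arm",np.linalg.norm(H["piv"]-H["hub"]),np.linalg.norm(H["cw"]-H["hub"]))
d=(H["piv"]-H["cw"])[:2];print(d/np.linalg.norm(d),np.degrees(np.arctan2(d[1],d[0])))
E
```

```text
hub [ 0.5683 -0.0224  0.164 ]
piv [ 0.5042 -0.0611  0.172 ]
cw [ 0.6011 -0.0049  0.16  ]
c1 [0.5466 0.0408 0.138 ]
c2 [ 0.5871 -0.0884  0.138 ]
sl [ 0.5374 -0.042   0.176 ]
mid [ 0.56686217 -0.0237721   0.138     ] 0.1354539893229719 arm 0.0752587511189285 0.03741613419400314
[-0.86510285 -0.50159451] -149.89445182331644
```

Call:
{"fn": "carry_out", "kwargs": {"dr": [[0, 0, 0.12], [0, 0, 0.12], [0, 0, 0.12], [0, 0, 0.12], [0, 0, 0.12], [0, 0, 0.12], [0, 0, 0.12], [0, 0, 0.12], [0, 0, 0.12], [0, 0, 0.12], [0, 0, 0.12], [0, 0, 0.12], [0, 0, 0.12], [0, 0, 0.12], [0, 0, 0.12], [0, 0, 0.12], [0, 0, 0.12], [0, 0, 0.12], [0, 0, 0.12], [0, 0, 0.12]], "translation": [[2, 3, 2.5], [4, 6.5, 3], [6, 10, 3], [8, 13.5, 3], [10, 17, 3], [12, 20.5, 3], [14, 24, 3], [16, 27.5, 3], [18, 31, 3], [20, 34.5, 3], [22, 38, 3], [24, 41.5, 3], [26, 45, 3], [28, 49, 3], [29.5, 53.5, 3], [29.7, 53.5, 3], [29.7, 53.5, 3], [29.7, 53.5, 3], [29.7, 53.5, 3], [29.7, 53.5, 3]], "grip": [1, 1, 1, 1, 1, 1, 1, 1, 1, 1, 1, 1, 1, 1, 1, 1, 1, 1, 1, 1], "newtons": 15}}

```text
time: 1.92
position: [0.5421, -0.0414, 0.2525]
tool_rot: [0.966, 0.258, -0.0, 0.0]
ft_force: [0.5, -0.1, 0.3]
grip_width: 0.0871
```

```bash
python3 - <<'E'
from h import *
c=robot.camera("wrist");print(np.array(c["T"]).round(3).tolist())
m=red(c["color"]);k,l,s,ce=cv2.connectedComponentsWithStats(m);i=1+s[1:,4].argmax();print(s[i])
pts=np.argwhere(l==i)[:,::-1].astype(float);mu=pts.mean(0);v=np.linalg.svd(pts-mu,full_matrices=False)[2]
pr=(pts-mu)@v[0];w=(pts-mu)@v[1]
for z in(.172,.178):print([onz(c,x,z).round(4)[:2] for x in(mu,mu+v[0]*pr.min(),mu+v[0]*pr.max(),mu+v[1]*w.min(),mu+v[1]*w.max())])
cv2.imwrite("pics/v4.png",c["color"]);print(robot.get_obs()["position"],robot.get_obs()["q"],robot.get_obs()["ft_force"])
E
```

```text
[[0.498, -0.834, -0.237, 0.607], [-0.867, -0.479, -0.138, -0.004], [0.001, 0.274, -0.962, 0.415], [0.0, 0.0, 0.0, 1.0]]
[ 432    0   64   66 2517]
[array([ 0.705 , -0.0843]), array([ 0.7186, -0.0697]), array([ 0.6906, -0.0997]), array([ 0.7167, -0.0994]), array([ 0.6905, -0.0654])]
[array([ 0.7026, -0.0823]), array([ 0.7159, -0.0681]), array([ 0.6885, -0.0974]), array([ 0.714, -0.097]), array([ 0.6884, -0.0638])]
[ 0.54211373 -0.04138805  0.25253673] [-2.81591404e-01  3.82361011e-01  1.60150178e+00 -4.03263026e-04
  1.15799262e+00  7.68156394e-01] [ 0.43882127 -1.4575813   0.44295762]
```

View pics/v4.png

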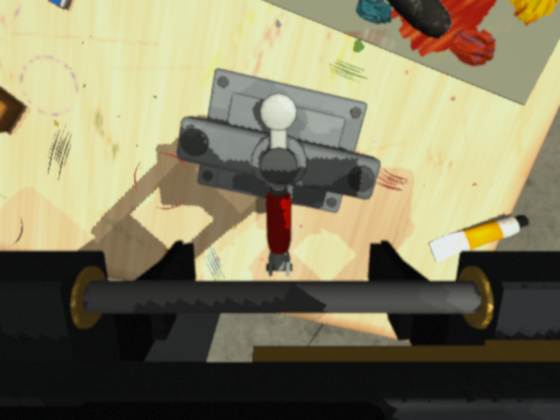

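Wrist view: sleeve at (280,222), centred between the fingers and aligned with them. Hub at (280,162), pivot at (279,264).

Call:
{"fn": "carry_out", "kwargs": {"dr": [[0, 0, 0], [0, 0, 0], [0, 0, 0], [0, 0, 0], [0, 0, 0], [0, 0, 0], [0, 0, 0], [0, 0, 0], [0, 0, 0], [0, 0, 0], [0, 0, 0], [0, 0, 0], [0, 0, 0], [0, 0, 0]], "translation": [[0, 0.2, -2], [0, 0.2, -4.5], [0, 0.2, -7], [0, 0.2, -8.5], [0, 0.2, -9.4], [0, 0.2, -9.4], [0, 0.2, -9.4], [0, 0.2, -9.4], [0, 0.2, -9.4], [0, 0.2, -9.4], [0, 0.2, -9.4], [0, 0.2, -9.4], [0, 0.2, -9.4], [0, 0.2, -9.4]], "grip": [1, 1, 1, 1, 1, 0.6, 0.3, 0, 0, 0, 0, 0, 0, 0], "newtons": 15}}

```text
time: 3.38
position: [0.5426, -0.0377, 0.1587]
tool_rot: [0.966, 0.259, 0.0, 0.0]
ft_force: [0.1, 0.2, 0.1]
grip_width: 0.035
```

```bash
python3 - <<'E'
from h import *
c=robot.camera("wrist");cv2.imwrite("pics/v5.png",c["color"]);o=robot.get_obs();print(o["ft_force"],o["position"],o["grip_width"])
E
```

```text
[-0.17600862 -0.58856491  0.48109737] [ 0.54260173 -0.03769333  0.15864302] 0.03103156215746278
```

View pics/v5.png

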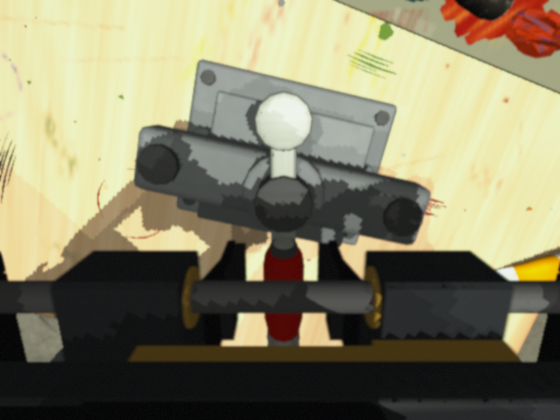

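The fingers straddle the sleeve (284,290) and are still closing.

Call:
{"fn": "carry_out", "kwargs": {"dr": [[0, 0, 0], [0, 0, 0], [0, 0, 0], [0, 0, 0], [0, 0, 0], [0, 0, 0]], "translation": [[0, 0, 0], [0, 0, 0], [0, 0, 0], [0, 0, 0], [0, 0, 0], [0, 0, 0]], "grip": [0, 0, 0, 0, 0, 0], "newtons": 15}}

```text
time: 3.93
position: [0.5429, -0.0382, 0.1586]
tool_rot: [0.966, 0.259, 0.0, 0.0]
ft_force: [0.6, -4.1, -2.0]
grip_width: 0.0173
```

Call:
{"fn": "carry_out", "kwargs": {"dr": [[0, 0, 0], [0, 0, 0], [0, 0, 0], [0, 0, 0], [0, 0, 0], [0, 0, 0], [0, 0, 0], [0, 0, 0], [0, 0, 0], [0, 0, 0], [0, 0, 0], [0, 0, 0], [0, 0, 0], [0, 0, 0], [0, 0, 0], [0, 0, 0], [0, 0, 0], [0, 0, 0]], "translation": [[-0.02, -0.01, 0.43], [-0.08, -0.05, 0.86], [-0.19, -0.11, 1.28], [-0.34, -0.19, 1.68], [-0.52, -0.3, 2.06], [-0.74, -0.43, 2.42], [-1.0, -0.58, 2.75], [-1.29, -0.74, 3.04], [-1.61, -0.93, 3.3], [-1.95, -1.13, 3.52], [-2.31, -1.33, 3.7], [-2.69, -1.55, 3.83], [-3.09, -1.78, 3.91], [-3.49, -2.02, 3.95], [-3.9, -2.25, 3.94], [-3.9, -2.25, 3.94], [-3.9, -2.25, 3.94], [-3.9, -2.25, 3.94]], "grip": [0, 0, 0, 0, 0, 0, 0, 0, 0, 0, 0, 0, 0, 0, 0, 0, 0, 0], "newtons": 15}}

```text
time: 5.43
position: [0.5066, -0.0594, 0.2004]
tool_rot: [0.966, 0.258, 0.004, 0.001]
ft_force: [5.3, 1.5, 7.3]
grip_width: 0.0176
```

```bash
python3 - <<'E'
from h import *
c=robot.camera("side");w=robot.camera("wrist")["color"];o=robot.get_obs();print(o["ft_force"],o["moment"],o["position"],o["grip_width"])
a=cv2.resize(c["color"][120:280,180:340],(600,600),interpolation=cv2.INTER_CUBIC);cv2.imwrite("pics/v6.png",a)
T=np.array(c["T"])
E
```

```text
[4.19381836 2.27582651 6.03337797] [ 0.46381483 -0.85158623 -0.00512519] [ 0.50654625 -0.05945292  0.20042287] 0.017239170568662126
```

View pics/v6.png

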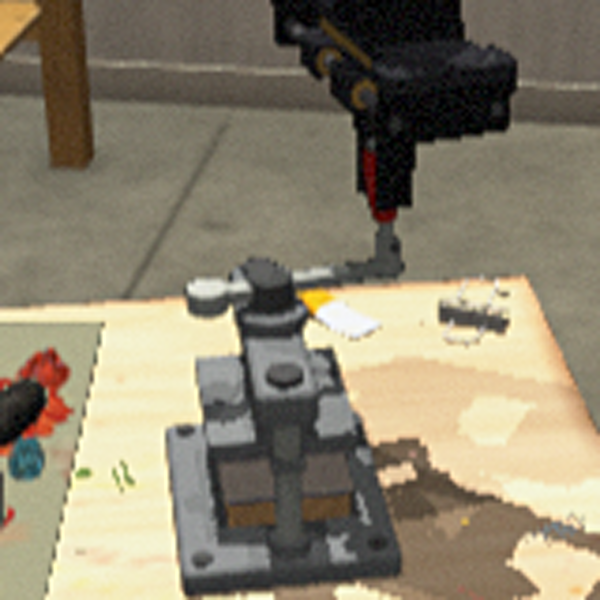

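The handle is nearly upright, with a slight lean toward the axis (red at (375,180) above the pivot at (385,240)). I'll nudge it outward about 3 mm.

Call:
{"fn": "carry_out", "kwargs": {"dr": [[0, 0, 0], [0, 0, 0], [0, 0, 0], [0, 0, 0]], "translation": [[-0.15, -0.09, 0.1], [-0.3, -0.17, 0.2], [-0.3, -0.17, 0.2], [-0.3, -0.17, 0.2]], "grip": [0, 0, 0, 0], "newtons": 20}}

```text
time: 5.87
position: [0.5032, -0.0613, 0.2011]
tool_rot: [0.966, 0.258, 0.003, 0.0]
ft_force: [6.6, 0.4, -2.7]
grip_width: 0.0176
```

```bash
cat >> h.py <<'E'
def avg(n=5):
    F=[]
    for i in range(n):
        robot.camera("top");F.append(robot.get_obs()["ft_force"])
    o=robot.get_obs();return np.mean(F,0),np.std(F,0),o
E
python3 - <<'E'
from h import *
f,s,o=avg(5);print(f.round(2),s.round(2),o["position"].round(4),o["moment"].round(2),o["grip_width"])
c=robot.camera("side");m=red(c["color"]);m[:,:260]=0;m[:150]=0;m[190:]=0;m[:,300:]=0
p=np.argwhere(m)[:,::-1];print(len(p),p.min(0),p.max(0))
for y in range(p[:,1].min(),p[:,1].max()+1):
    r=p[p[:,1]==y];print(y,r[:,0].min(),r[:,0].max(),end=';')
for z in(.18,.20,.22,.24):print(proj(c,[.504,-.061,z]).round(1))
E
```

```text
[ 6.04  0.97 -1.67] [0.36 0.46 0.41] [ 0.5032 -0.0613  0.2011] [ 0.18 -1.2  -0.01] 0.01732393521670629
62 [279 160] [286 178]
160 279 280;161 279 281;162 279 281;163 279 281;164 279 281;165 279 281;166 279 281;167 279 281;168 279 281;169 279 281;170 279 281;171 279 281;172 279 281;173 279 281;174 280 281;175 280 281;176 280 286;177 280 285;178 281 284;[283.4 180.8]
[283.5 172.6]
[283.5 164.2]
[283.5 155.6]
```

```bash
cat >> h.py <<'E'
A0=np.radians(210)
def pt(th,R=7.4): a=A0-th;return R*np.array([np.cos(a),np.sin(a)])
def tang(th): a=A0-th;return np.array([np.sin(a),-np.cos(a)])  # clockwise direction
def rad(th): a=A0-th;return np.array([np.cos(a),np.sin(a)])
C=np.array([.5682,-.0238])
def rep(n=4):
    f,s,o=avg(n);p=o["position"][:2]-C;a=np.arctan2(p[1],p[0]);th=(A0-a)%(2*np.pi)
    print("th",round(np.degrees(th),1),"r",round(np.hypot(*p)*1e3,1),"Ft",round(-f[:2]@tang(th),2),"Fr",round(f[:2]@rad(th),2),"Fz",round(f[2],2),"sd",s.round(1),"z",o["position"][2].round(4),"w",o["grip_width"].round(4),"t",round(o["time"],2))
E
python3 - <<'E'
from h import *
for k in range(6):
    s=pt(np.radians(60*k),7.5 if k==0 else 7.4)
    print(60*k,[[*(pt(np.radians(60*k+10*j))-s).round(2).tolist(),0] for j in range(1,7)])
E
```

```text
0 [[-0.46, 1.22, 0], [-0.79, 2.47, 0], [-0.9, 3.75, 0], [-0.79, 5.03, 0], [-0.46, 6.28, 0], [0.09, 7.45, 0]]
60 [[0.74, 1.06, 0], [1.65, 1.97, 0], [2.71, 2.71, 0], [3.88, 3.25, 0], [5.12, 3.59, 0], [6.41, 3.7, 0]]
120 [[1.28, -0.11, 0], [2.53, -0.45, 0], [3.7, -0.99, 0], [4.76, -1.73, 0], [5.67, -2.64, 0], [6.41, -3.7, 0]]
180 [[0.55, -1.17, 0], [0.88, -2.42, 0], [0.99, -3.7, 0], [0.88, -4.98, 0], [0.55, -6.23, 0], [0.0, -7.4, 0]]
240 [[-0.74, -1.06, 0], [-1.65, -1.97, 0], [-2.71, -2.71, 0], [-3.88, -3.25, 0], [-5.12, -3.59, 0], [-6.41, -3.7, 0]]
300 [[-1.28, 0.11, 0], [-2.53, 0.45, 0], [-3.7, 0.99, 0], [-4.76, 1.73, 0], [-5.67, 2.64, 0], [-6.41, 3.7, 0]]
```

Call:
{"fn": "carry_out", "kwargs": {"dr": [[0, 0, 0], [0, 0, 0], [0, 0, 0], [0, 0, 0], [0, 0, 0], [0, 0, 0], [0, 0, 0]], "translation": [[-0.46, 1.22, 0], [-0.79, 2.47, 0], [-0.9, 3.75, 0], [-0.79, 5.03, 0], [-0.46, 6.28, 0], [0.09, 7.45, 0], [0.09, 7.45, 0]], "grip": [0, 0, 0, 0, 0, 0, 0], "newtons": 30}}

```text
time: 6.75
position: [0.5028, 0.014, 0.2011]
tool_rot: [0.966, 0.26, 0.002, 0.0]
ft_force: [3.4, 1.2, 3.3]
grip_width: 0.0174
```

```bash
python3 -c "from h import *; rep()"
```

```text
Traceback (most recent call last):
  File "h.py", line 23, in rep
    print("th",round(np.degrees(th),1),"r",round(np.hypot(*p)*1e3,1),"Ft",round(-f[:2]@tang(th),2),"Fr",round(f[:2]@rad(th),2),"Fz",round(f[2],2),"sd",s.round(1),"z",o["position"][2].round(4),"w",o["grip_width"].round(4),"t",round(o["time"],2))
                                                                                                                                                                                                    ^^^^^^^^^^^^^^^^^^^^^
AttributeError: 'float' object has no attribute 'round'
```

```bash
sed -i 's/o\["grip_width"\].round(4)/round(o["grip_width"],4)/' h.py; python3 -c "from h import *; rep()"
```

```text
th 59.2 r 75.5 Ft -3.74 Fr -1.37 Fz 6.18 sd [0.3 0.3 0.5] z 0.201 w 0.0176 t 7.15
```

Call:
{"fn": "carry_out", "kwargs": {"dr": [[0, 0, 0], [0, 0, 0], [0, 0, 0], [0, 0, 0], [0, 0, 0], [0, 0, 0], [0, 0, 0]], "translation": [[0.74, 1.06, 0], [1.65, 1.97, 0], [2.71, 2.71, 0], [3.88, 3.25, 0], [5.12, 3.59, 0], [6.41, 3.7, 0], [6.41, 3.7, 0]], "grip": [0, 0, 0, 0, 0, 0, 0], "newtons": 30}}

```text
time: 7.73
position: [0.5662, 0.0497, 0.2009]
tool_rot: [0.966, 0.259, -0.0, -0.001]
ft_force: [1.4, 2.6, 7.9]
grip_width: 0.0171
```

```bash
python3 -c "from h import *; rep()"
```

```text
th 118.4 r 73.6 Ft -2.63 Fr 1.97 Fz 6.11 sd [0.4 0.3 0.6] z 0.201 w 0.017 t 7.93
```

The end-of-move reading is spoiled by deceleration. I'll taper each step so it finishes slowly.

```bash
python3 - <<'E'
from h import *
d=[8,16,24,32,40,44,47,49.5,52,54,56,58,60]
for k in range(6):
    s=pt(np.radians(60*k))
    print(60*k,[[*(pt(np.radians(60*k+j))-s).round(2).tolist(),0] for j in d])
E
```

```text
0 [[-0.45, 0.93, 0], [-0.77, 1.91, 0], [-0.95, 2.93, 0], [-0.99, 3.96, 0], [-0.88, 4.98, 0], [-0.77, 5.49, 0], [-0.67, 5.86, 0], [-0.57, 6.17, 0], [-0.45, 6.47, 0], [-0.35, 6.71, 0], [-0.24, 6.94, 0], [-0.13, 7.17, 0], [-0.0, 7.4, 0]]
60 [[0.58, 0.86, 0], [1.27, 1.62, 0], [2.06, 2.29, 0], [2.93, 2.83, 0], [3.88, 3.25, 0], [4.37, 3.41, 0], [4.74, 3.51, 0], [5.06, 3.58, 0], [5.38, 3.63, 0], [5.64, 3.66, 0], [5.89, 3.68, 0], [6.15, 3.7, 0], [6.41, 3.7, 0]]
120 [[1.03, -0.07, 0], [2.04, -0.29, 0], [3.01, -0.64, 0], [3.92, -1.12, 0], [4.76, -1.73, 0], [5.14, -2.08, 0], [5.41, -2.35, 0], [5.63, -2.59, 0], [5.83, -2.84, 0], [5.99, -3.05, 0], [6.13, -3.26, 0], [6.28, -3.48, 0], [6.41, -3.7, 0]]
180 [[0.45, -0.93, 0], [0.77, -1.91, 0], [0.95, -2.93, 0], [0.99, -3.96, 0], [0.88, -4.98, 0], [0.77, -5.49, 0], [0.67, -5.86, 0], [0.57, -6.17, 0], [0.45, -6.47, 0], [0.35, -6.71, 0], [0.24, -6.94, 0], [0.13, -7.17, 0], [0.0, -7.4, 0]]
240 [[-0.58, -0.86, 0], [-1.27, -1.62, 0], [-2.06, -2.29, 0], [-2.93, -2.83, 0], [-3.88, -3.25, 0], [-4.37, -3.41, 0], [-4.74, -3.51, 0], [-5.06, -3.58, 0], [-5.38, -3.63, 0], [-5.64, -3.66, 0], [-5.89, -3.68, 0], [-6.15, -3.7, 0], [-6.41, -3.7, 0]]
300 [[-1.03, 0.07, 0], [-2.04, 0.29, 0], [-3.01, 0.64, 0], [-3.92, 1.12, 0], [-4.76, 1.73, 0], [-5.14, 2.08, 0], [-5.41, 2.35, 0], [-5.63, 2.59, 0], [-5.83, 2.84, 0], [-5.99, 3.05, 0], [-6.13, 3.26, 0], [-6.28, 3.48, 0], [-6.41, 3.7, 0]]
```

Raise 0.2 cm too, to ease the vertical load.

Call:
{"fn": "carry_out", "kwargs": {"dr": [[0, 0, 0], [0, 0, 0], [0, 0, 0], [0, 0, 0], [0, 0, 0], [0, 0, 0], [0, 0, 0], [0, 0, 0], [0, 0, 0], [0, 0, 0], [0, 0, 0], [0, 0, 0], [0, 0, 0]], "translation": [[1.03, -0.07, 0.1], [2.04, -0.29, 0.2], [3.01, -0.64, 0.2], [3.92, -1.12, 0.2], [4.76, -1.73, 0.2], [5.14, -2.08, 0.2], [5.41, -2.35, 0.2], [5.63, -2.59, 0.2], [5.83, -2.84, 0.2], [5.99, -3.05, 0.2], [6.13, -3.26, 0.2], [6.28, -3.48, 0.2], [6.41, -3.7, 0.2]], "grip": [0, 0, 0, 0, 0, 0, 0, 0, 0, 0, 0, 0, 0], "newtons": 30}}

```text
time: 9.02
position: [0.6292, 0.0149, 0.2011]
tool_rot: [0.966, 0.258, 0.0, -0.003]
ft_force: [3.6, 6.7, -1.9]
grip_width: 0.0175
```

```bash
python3 -c "from h import *; rep()"
```

```text
th 178.1 r 72.2 Ft 2.72 Fr 6.85 Fz -2.1 sd [0.3 0.7 0.5] z 0.2011 w 0.017 t 9.22
```

Call:
{"fn": "carry_out", "kwargs": {"dr": [[0, 0, 0], [0, 0, 0], [0, 0, 0], [0, 0, 0], [0, 0, 0], [0, 0, 0], [0, 0, 0], [0, 0, 0], [0, 0, 0], [0, 0, 0], [0, 0, 0], [0, 0, 0], [0, 0, 0]], "translation": [[0.52, -0.89, 0], [0.9, -1.83, 0], [1.08, -2.85, 0], [1.12, -3.88, 0], [1.01, -4.9, 0], [0.9, -5.41, 0], [0.8, -5.78, 0], [0.7, -6.09, 0], [0.58, -6.39, 0], [0.48, -6.63, 0], [0.37, -6.86, 0], [0.26, -7.09, 0], [0.13, -7.32, 0]], "grip": [0, 0, 0, 0, 0, 0, 0, 0, 0, 0, 0, 0, 0], "newtons": 30}}

```text
time: 10.3
position: [0.6316, -0.0611, 0.2012]
tool_rot: [0.966, 0.259, 0.001, 0.0]
ft_force: [5.7, 1.2, -4.2]
grip_width: 0.0172
```

```bash
sed -i 's/^C=.*/C=np.array([.5695,-.0230])/' h.py; python3 -c "from h import *; rep()"
```

```text
th 241.9 r 72.9 Ft 2.67 Fr 4.52 Fz -3.41 sd [0.3 0.6 0.4] z 0.2012 w 0.0172 t 10.5
```

Call:
{"fn": "carry_out", "kwargs": {"dr": [[0, 0, 0], [0, 0, 0], [0, 0, 0], [0, 0, 0], [0, 0, 0], [0, 0, 0], [0, 0, 0], [0, 0, 0], [0, 0, 0], [0, 0, 0], [0, 0, 0], [0, 0, 0], [0, 0, 0]], "translation": [[-0.58, -0.86, 0], [-1.27, -1.62, 0], [-2.06, -2.29, 0], [-2.93, -2.83, 0], [-3.88, -3.25, 0], [-4.37, -3.41, 0], [-4.74, -3.51, 0], [-5.06, -3.58, 0], [-5.38, -3.63, 0], [-5.64, -3.66, 0], [-5.89, -3.68, 0], [-6.15, -3.7, 0], [-6.41, -3.7, 0]], "grip": [0, 0, 0, 0, 0, 0, 0, 0, 0, 0, 0, 0, 0], "newtons": 30}}

```text
time: 11.58
position: [0.5665, -0.0995, 0.2012]
tool_rot: [0.966, 0.259, -0.001, 0.001]
ft_force: [4.1, -4.1, -3.9]
grip_width: 0.0172
```

```bash
python3 -c "from h import *; rep()"
```

```text
th 302.7 r 76.6 Ft 3.13 Fr 4.23 Fz -3.83 sd [0.4 0.1 0.4] z 0.2012 w 0.0171 t 11.78
```

Call:
{"fn": "carry_out", "kwargs": {"dr": [[0, 0, 0], [0, 0, 0], [0, 0, 0], [0, 0, 0], [0, 0, 0], [0, 0, 0], [0, 0, 0], [0, 0, 0], [0, 0, 0], [0, 0, 0], [0, 0, 0], [0, 0, 0], [0, 0, 0]], "translation": [[-1.03, 0.07, 0], [-2.04, 0.29, 0], [-3.01, 0.64, 0], [-3.92, 1.12, 0], [-4.76, 1.73, 0], [-5.14, 2.08, 0], [-5.41, 2.35, 0], [-5.63, 2.59, 0], [-5.83, 2.84, 0], [-5.99, 3.05, 0], [-6.13, 3.26, 0], [-6.28, 3.48, 0], [-6.41, 3.7, 0]], "grip": [0, 0, 0, 0, 0, 0, 0, 0, 0, 0, 0, 0, 0], "newtons": 30}}

```text
time: 12.87
position: [0.501, -0.0603, 0.2012]
tool_rot: [0.966, 0.259, -0.002, -0.001]
ft_force: [-1.0, -5.0, -6.6]
grip_width: 0.0172
```

```bash
python3 - <<'E'
from h import *
rep()
c=robot.camera("side");cv2.imwrite("pics/v7.png",cv2.resize(c["color"][160:290,200:330],(600,600),interpolation=cv2.INTER_CUBIC))
E
```

```text
th 1.8 r 77.8 Ft 1.95 Fr 3.89 Fz -6.46 sd [0.8 0.8 0.4] z 0.2012 w 0.0173 t 13.07
```

View pics/v7.png

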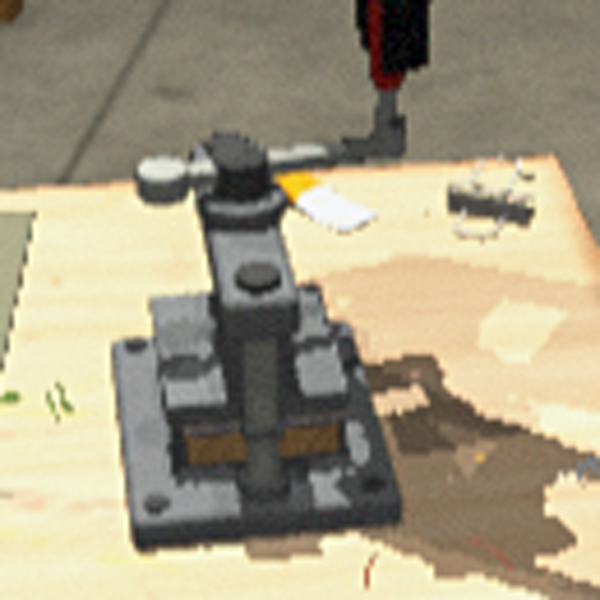

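The platen is now down close to the block, with a thin dark line left between platen and block at about y=415. The handle leans slightly inward, so I'll correct it outward 2 mm and continue.

Call:
{"fn": "carry_out", "kwargs": {"dr": [[0, 0, 0], [0, 0, 0], [0, 0, 0], [0, 0, 0], [0, 0, 0], [0, 0, 0], [0, 0, 0], [0, 0, 0], [0, 0, 0], [0, 0, 0], [0, 0, 0], [0, 0, 0], [0, 0, 0]], "translation": [[-0.55, 0.88, -0.1], [-0.94, 1.81, -0.15], [-1.12, 2.83, -0.15], [-1.16, 3.86, -0.15], [-1.05, 4.88, -0.15], [-0.94, 5.39, -0.15], [-0.84, 5.76, -0.15], [-0.74, 6.07, -0.15], [-0.62, 6.37, -0.15], [-0.52, 6.61, -0.15], [-0.41, 6.84, -0.15], [-0.3, 7.07, -0.15], [-0.17, 7.3, -0.15]], "grip": [0, 0, 0, 0, 0, 0, 0, 0, 0, 0, 0, 0, 0], "newtons": 30}}

```text
time: 14.2
position: [0.5015, 0.0121, 0.201]
tool_rot: [0.966, 0.259, 0.0, 0.0]
ft_force: [-0.9, -5.0, 5.7]
grip_width: 0.0172
```

```bash
sed -i 's/^C=.*/C=np.array([.5678,-.0240])/' h.py; python3 - <<'E'
from h import *
o=robot.get_obs();print(o["ft_force"])
rep()
E
```

```text
[-0.92815994 -4.97785034  5.71200898]
th 58.9 r 75.5 Ft 2.74 Fr -1.2 Fz 5.26 sd [0.3 0.9 0.4] z 0.201 w 0.0171 t 14.4
```

Call:
{"fn": "carry_out", "kwargs": {"dr": [[0, 0, 0], [0, 0, 0], [0, 0, 0], [0, 0, 0], [0, 0, 0], [0, 0, 0], [0, 0, 0], [0, 0, 0], [0, 0, 0], [0, 0, 0], [0, 0, 0], [0, 0, 0], [0, 0, 0]], "translation": [[0.58, 0.86, 0.05], [1.27, 1.62, 0.08], [2.06, 2.29, 0.08], [2.93, 2.83, 0.08], [3.88, 3.25, 0.08], [4.37, 3.41, 0.08], [4.74, 3.51, 0.08], [5.06, 3.58, 0.08], [5.38, 3.63, 0.08], [5.64, 3.66, 0.08], [5.89, 3.68, 0.08], [6.15, 3.7, 0.08], [6.41, 3.7, 0.08]], "grip": [0, 0, 0, 0, 0, 0, 0, 0, 0, 0, 0, 0, 0], "newtons": 30}}

```text
time: 15.48
position: [0.5607, 0.0499, 0.2009]
tool_rot: [0.966, 0.259, -0.005, -0.002]
ft_force: [-9.3, -2.3, 8.8]
grip_width: 0.0172
```

```bash
python3 - <<'E'
from h import *
rep()
E
```

```text
th 114.9 r 74.2 Ft 7.99 Fr -2.24 Fz 7.96 sd [0.4 0.8 0.4] z 0.201 w 0.0173 t 15.68
```

The platen bears. The handle force is about 8.0–9.5 N against roughly 4 N free (2.0–2.3 times), reached within 0.98 rad of the last free reading. I'll stop winding, ease back slightly, and turn the tool about the free-spinning sleeve so the jaws line up for folding.

Call:
{"fn": "carry_out", "kwargs": {"dr": [[0, 0, 0], [0, 0, 0.1], [0, 0, 0.2], [0, 0, 0.3], [0, 0, 0.4], [0, 0, 0.5], [0, 0, 0.6], [0, 0, 0.7], [0, 0, 0.8], [0, 0, 0.9], [0, 0, 1.0], [0, 0, 1.1], [0, 0, 1.17], [0, 0, 1.17]], "translation": [[-0.1, -0.01, -0.0], [-0.2, -0.02, 0.05], [-0.3, -0.03, 0.1], [-0.4, -0.04, 0.1], [-0.5, -0.05, 0.1], [-0.6, -0.07, 0.1], [-0.6, -0.07, 0.1], [-0.6, -0.07, 0.1], [-0.6, -0.07, 0.1], [-0.6, -0.07, 0.1], [-0.6, -0.07, 0.1], [-0.6, -0.07, 0.1], [-0.6, -0.07, 0.1], [-0.6, -0.07, 0.1]], "grip": [0, 0, 0, 0, 0, 0, 0, 0, 0, 0, 0, 0, 0, 0], "newtons": 30}}

```text
time: 16.85
position: [0.5583, 0.0485, 0.2011]
tool_rot: [0.662, 0.75, -0.001, -0.001]
ft_force: [-0.7, -4.1, -3.5]
grip_width: 0.0172
```

```bash
python3 - <<'E'
from h import *
rep()
o=robot.get_obs();print(o["q"].round(2),o["tool_rot"])
E
```

```text
th 112.5 r 73.1 Ft 0.64 Fr -4.59 Fz -5.03 sd [0.6 0.4 1.3] z 0.2012 w 0.0168 t 17.05
[-0.11  0.47  1.62 -0.    1.06 -0.23] [ 0.66283315  0.74876609 -0.00088342 -0.00088217]
```

Call:
{"fn": "carry_out", "kwargs": {"dr": [[0, 0, 0], [0, 0, 0], [0, 0, 0], [0, 0, 0], [0, 0, 0]], "translation": [[0, 0, 0], [0, 0, 0], [0, 0, -0.2], [0, 0, -0.4], [0, 0, -0.4]], "grip": [0, 0, 0, 0, 0], "newtons": 8}}

```text
time: 17.47
position: [0.5583, 0.0493, 0.1998]
tool_rot: [0.662, 0.749, -0.0, -0.001]
ft_force: [-5.0, -2.5, 5.1]
grip_width: 0.0178
```

```bash
python3 - <<'E'
from h import *
rep(3)
for p in (84,78,72,66,60,54,48,42,36,30,24,18,12,6,0):
    f=np.radians(p);d=4.4*np.cos(f);print([round(.127*d,2),round(-.992*d,2),round(4.4*np.sin(f)-4.4+.5*(1-p/90),2)],end=', ')
E
```

```text
th 112.6 r 73.9 Ft 4.44 Fr -2.45 Fz 5.84 sd [0.4 1.  0.1] z 0.1998 w 0.0176 t 17.62
[np.float64(0.06), np.float64(-0.46), np.float64(0.01)], [np.float64(0.12), np.float64(-0.91), np.float64(-0.03)], [np.float64(0.17), np.float64(-1.35), np.float64(-0.12)], [np.float64(0.23), np.float64(-1.78), np.float64(-0.25)], [np.float64(0.28), np.float64(-2.18), np.float64(-0.42)], [np.float64(0.33), np.float64(-2.57), np.float64(-0.64)], [np.float64(0.37), np.float64(-2.92), np.float64(-0.9)], [np.float64(0.42), np.float64(-3.24), np.float64(-1.19)], [np.float64(0.45), np.float64(-3.53), np.float64(-1.51)], [np.float64(0.48), np.float64(-3.78), np.float64(-1.87)], [np.float64(0.51), np.float64(-3.99), np.float64(-2.24)], [np.float64(0.53), np.float64(-4.15), np.float64(-2.64)], [np.float64(0.55), np.float64(-4.27), np.float64(-3.05)], [np.float64(0.56), np.float64(-4.34), np.float64(-3.47)], [np.float64(0.56), np.float64(-4.36), np.float64(-3.9)],
```

Call:
{"fn": "carry_out", "kwargs": {"dr": [[0, 0, 0], [0, 0, 0], [0, 0, 0], [0, 0, 0], [0, 0, 0], [0, 0, 0], [0, 0, 0], [0, 0, 0], [0, 0, 0], [0, 0, 0], [0, 0, 0], [0, 0, 0], [0, 0, 0], [0, 0, 0], [0, 0, 0], [0, 0, 0], [0, 0, 0]], "translation": [[0.06, -0.46, 0.01], [0.12, -0.91, -0.03], [0.17, -1.35, -0.12], [0.23, -1.78, -0.25], [0.28, -2.18, -0.42], [0.33, -2.57, -0.64], [0.37, -2.92, -0.9], [0.42, -3.24, -1.19], [0.45, -3.53, -1.51], [0.48, -3.78, -1.87], [0.51, -3.99, -2.24], [0.53, -4.15, -2.64], [0.55, -4.27, -3.05], [0.56, -4.34, -3.47], [0.56, -4.36, -3.9], [0.56, -4.36, -4.1], [0.56, -4.36, -4.1]], "grip": [0, 0, 0, 0, 0, 0, 0, 0, 0, 0, 0, 0, 0, 0, 0, 0, 0], "newtons": 12}}

```text
time: 19.03
position: [0.5654, 0.0023, 0.1566]
tool_rot: [0.662, 0.749, -0.001, 0.002]
ft_force: [-2.9, -8.1, 2.7]
grip_width: 0.0174
```

```bash
python3 - <<'E'
from h import *
f,s,o=avg(3);print(f,o["position"],o["grip_width"],o["time"])
c=robot.camera("side");cv2.imwrite("pics/v8.png",cv2.resize(c["color"][120:280,180:340],(600,600),interpolation=cv2.INTER_CUBIC))
E
```

```text
[-3.39849026 -7.09192362  0.88967883] [0.56535979 0.00234699 0.15656847] 0.017235096026722605 19.1833
```

View pics/v8.png

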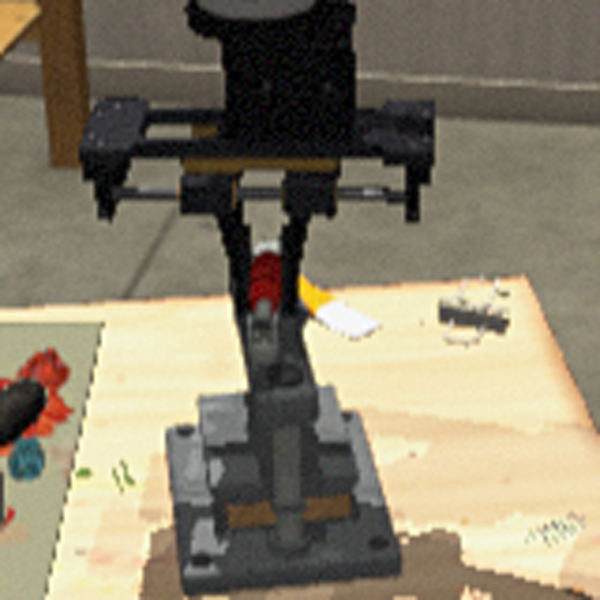

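The handle is folded over the arm: the red sleeve is at (265,280), pointing away from the camera toward the axis. I'll press it down gently against its stop, then release and rise.

Call:
{"fn": "carry_out", "kwargs": {"dr": [[0, 0, 0], [0, 0, 0], [0, 0, 0], [0, 0, 0]], "translation": [[0, 0.1, -0.15], [0, 0.2, -0.3], [0, 0.2, -0.4], [0, 0.2, -0.4]], "grip": [0, 0, 0, 0], "newtons": 15}}

```text
time: 19.57
position: [0.5654, 0.0027, 0.153]
tool_rot: [0.662, 0.75, -0.003, 0.003]
ft_force: [-4.9, -12.7, 3.5]
grip_width: 0.0169
```

```bash
python3 - <<'E'
from h import *
f,s,o=avg(3);print(f,o["position"],o["grip_width"],o["time"])
E
```

```text
[ -3.98174492 -12.08957209   2.32834073] [0.56540995 0.00265275 0.15296447] 0.017314551672116485 19.7167
```

Call:
{"fn": "carry_out", "kwargs": {"dr": [[0, 0, 0], [0, 0, 0], [0, 0, 0], [0, 0, 0], [0, 0, 0], [0, 0, 0], [0, 0, 0], [0, 0, 0], [0, 0, 0], [0, 0, 0], [0, 0, 0], [0, 0, 0], [0, 0, 0], [0, 0, 0], [0, 0, 0]], "translation": [[0, -0.3, 0], [0, -0.4, 0], [0, -0.4, 0], [0, -0.4, 0], [0, -0.4, 0], [0, -0.4, 0], [0, -0.4, 0], [0, -0.4, 0.3], [0, -0.4, 1], [0, -0.4, 2.5], [0, -0.4, 5], [0, -0.4, 8], [0, -0.4, 10], [0, -0.4, 10], [0, -0.4, 10]], "grip": [0, 0, 0.5, 0.6, 0.6, 0.6, 0.6, 0.6, 0.6, 0.6, 0.6, 0.6, 0.6, 0.6, 0.6], "newtons": 15}}

```text
time: 20.97
position: [0.5657, 0.003, 0.2552]
tool_rot: [0.662, 0.749, 0.001, 0.002]
ft_force: [0.2, 0.3, -0.6]
grip_width: 0.0524
```

```bash
python3 - <<'E'
from h import *
f,s,o=avg(3);print(f,o["position"],o["grip_width"],o["time"])
c=robot.camera("side");a=cv2.resize(c["color"][140:250,190:320],(709,600),interpolation=cv2.INTER_CUBIC);cv2.imwrite("pics/v9.png",a)
E
```

```text
[-0.02828122 -0.13920304 -0.18753492] [0.56379536 0.00331023 0.25215607] 0.05216022230523987 21.1167
```

View pics/v9.png

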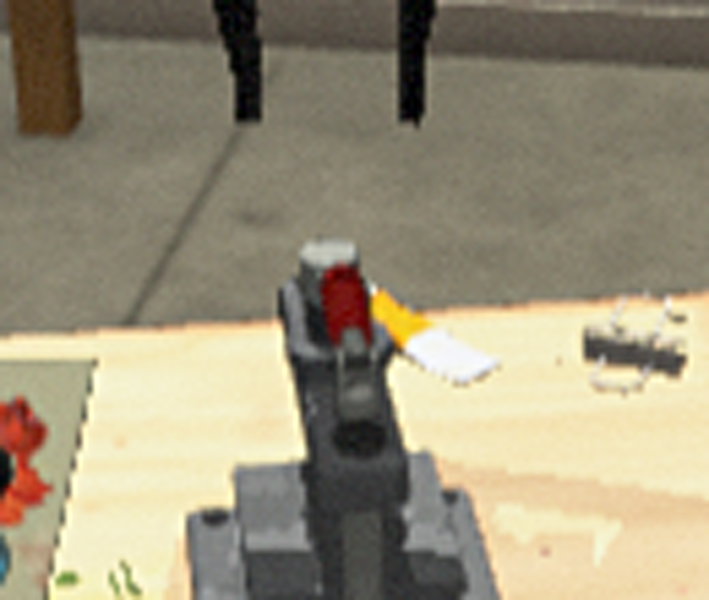

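Released and clear. The sleeve is at (347,300), lying over the arm. I'll retreat so the top camera can see the press, then check flatness by triangulation.

Call:
{"fn": "carry_out", "kwargs": {"dr": [[0, 0, 0], [0, 0, 0], [0, 0, 0], [0, 0, 0], [0, 0, 0], [0, 0, 0], [0, 0, 0], [0, 0, 0], [0, 0, 0], [0, 0, 0], [0, 0, 0], [0, 0, 0]], "translation": [[0, 0, 2], [0, -2, 4], [-1, -5, 5], [-3, -8.5, 5], [-5, -12, 5], [-7, -15, 5], [-9, -18, 5], [-11, -21, 5], [-13, -24, 5], [-15, -27, 5], [-15, -27, 5], [-15, -27, 5]], "grip": [0.6, 0.6, 0.6, 0.6, 0.6, 0.6, 0.6, 0.6, 0.6, 0.6, 0.6, 0.6]}}

```text
time: 22.17
position: [0.4136, -0.268, 0.3022]
tool_rot: [0.664, 0.748, 0.0, -0.001]
ft_force: [1.0, 0.7, -0.4]
grip_width: 0.0521
```

```bash
python3 - <<'E'
from h import *
t=robot.camera("top");s=robot.camera("side")
cv2.imwrite("pics/v10.png",np.hstack([cv2.resize(t["color"][160:240,250:340],(400,356),interpolation=cv2.INTER_CUBIC),cv2.resize(s["color"][170:250,220:310],(400,356),interpolation=cv2.INTER_CUBIC)]))
R={}
for n,c,b in(("top",t,(280,175,315,215)),("side",s,(235,180,275,215))):
    m=red(c["color"]);k=np.zeros_like(m);k[b[1]:b[3],b[0]:b[2]]=1;p=np.argwhere(m&k)[:,::-1].astype(float)
    mu=p.mean(0);v=np.linalg.svd(p-mu,full_matrices=False)[2][0];v*=np.sign(v[1]);q=(p-mu)@v
    R[n]=(mu+v*q.min(),mu,mu+v*q.max());print(n,len(p),[x.round(1) for x in R[n]])
def tri(a,b):
    (o1,d1),(o2,d2)=ray(t,a),ray(s,b);x=np.linalg.lstsq(np.stack([d1,-d2],1),o2-o1,rcond=None)[0];return (o1+d1*x[0]+o2+d2*x[1])/2,np.linalg.norm(o1+d1*x[0]-o2-d2*x[1])
# top: image up = +x,  side: image down = toward camera(+y)
print("mid",tri(R["top"][1],R["side"][1]))
for i in(0,2):
  for j in(0,2):print(i,j,tri(R["top"][i],R["side"][j]))
E
```

```text
top 61 [array([288.2, 189.8]), array([283.8, 191.1]), array([279.2, 192.5])]
side 97 [array([251.7, 188. ]), array([252.7, 194.8]), array([253.8, 202.5])]
mid (array([5.60982531e-01, 3.25210274e-04, 1.71833756e-01]), np.float64(0.0012786296322965774))
0 0 (array([ 0.56413092, -0.01031527,  0.18218897]), np.float64(0.002943388344329144))
0 2 (array([ 0.56645399, -0.01026963,  0.14890057]), np.float64(0.009384727572637919))
2 0 (array([0.55577857, 0.01073125, 0.19193819]), np.float64(0.01079323076891518))
2 2 (array([0.55780798, 0.0113988 , 0.1596398 ]), np.float64(0.0009796633439313853))
```

View pics/v10.png

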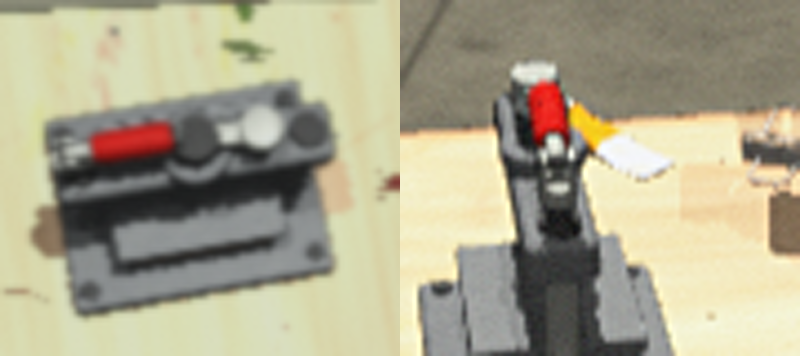

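Both views show the handle lying along the arm, with the pivot at (65,150) and the sleeve at (132,140). My mask box cut the sleeve, so I'll redo it.

```bash
python3 - <<'E'
from h import *
t=robot.camera("top");s=robot.camera("side")
R={}
for n,c,b in(("top",t,(262,175,300,215)),("side",s,(235,180,275,215))):
    m=red(c["color"]);k=np.zeros_like(m);k[b[1]:b[3],b[0]:b[2]]=1;p=np.argwhere(m&k)[:,::-1].astype(float)
    mu=p.mean(0);v=np.linalg.svd(p-mu,full_matrices=False)[2][0];v*=np.sign(v[1]);q=(p-mu)@v
    R[n]=(mu+v*q.min(),mu,mu+v*q.max());print(n,len(p),[x.round(1) for x in R[n]])
def tri(a,b):
    (o1,d1),(o2,d2)=ray(t,a),ray(s,b);x=np.linalg.lstsq(np.stack([d1,-d2],1),o2-o1,rcond=None)[0];return (o1+d1*x[0]+o2+d2*x[1])/2,np.linalg.norm(o1+d1*x[0]-o2-d2*x[1])
for i in range(3):print(tri(R["top"][i],R["side"][i]))
a=onz(t,R["top"][2],.178);b=onz(t,R["top"][0],.178);d=(a-b)[:2];print(a,b,np.hypot(*d),np.degrees(np.arctan2(d[1],d[0])))
# where the inner end would appear in side view for several lift angles
u=d/np.hypot(*d);u=u if u[1]>0 else -u;P=np.array([*(C+.075*u),.172])
for f in(0,.1,.2,.3):
    x=lambda l,h=.009:P+np.array([*(-u*(l*np.cos(f)-h*np.sin(f))),l*np.sin(f)+h*np.cos(f)])
    print(f,"side outer/inner top edge",proj(s,x(.016)).round(1),proj(s,x(.061)).round(1))
E
```

```text
top 124 [array([288.2, 190.3]), array([279.3, 191.8]), array([270.7, 193.3])]
side 96 [array([251.9, 188. ]), array([252.6, 194.7]), array([253.4, 201.7])]
(array([ 0.5632576 , -0.01041552,  0.18217388]), np.float64(0.0037777797570705115))
(array([0.55767573, 0.01091684, 0.17724649]), np.float64(0.0036400711945650775))
(array([0.55223157, 0.03189944, 0.17188363]), np.float64(0.0033339333372355852))
[0.54902116 0.03138954 0.178     ] [ 0.56239466 -0.01051111  0.178     ] 0.04398311758906612 107.70160767337752
0 side outer/inner top edge [255.2 198.2] [252.7 188.7]
0.1 side outer/inner top edge [255.2 197.7] [252.6 186.4]
0.2 side outer/inner top edge [255.2 197.3] [252.7 184.2]
0.3 side outer/inner top edge [255.3 197. ] [252.7 182.3]
```

The handle is flat: the inner end shows at row 188.0, and 188.7 is predicted for fully folded. The crank eased back about 0.18 rad on release, as described for the self-holding limit.

```bash
python3 -c "
from h import *
o=robot.get_obs();print(o['time'],o['ft_force']);print(robot.hand_in())"
```

```text
22.3667 [-0.03157591  0.82526296  1.0702161 ]
the job is handed in; nothing more can be done
None
```

I stood the red handle up, cranked the press clockwise about 475° until the platen bore on the print block, folded the handle flat again, let go and handed the job in at 22.4 s.

**Effort at the crank:** Turning free, the handle pushed back with about 4 N while moving. At the end it read 9.5 N while moving (one noisy reading) and 8.0 N held still. That is roughly 2.0 to 2.35 times the free effort. Compared held-to-held (8.0 N against about 2.8 N free) the ratio is nearer 2.9. I judged by the moving figures, because the held readings relax after each stop. From the stated stiffness, and at most about 1.15 rad of turn past contact, I would expect 8.4–9.2 N.

**On release:** The crank moved back about 0.18 rad. That fits the stated spring-back to the 75 N holding limit, so the press should still be clamped. I did not measure the clamping force afterwards.

**Final checks:**
- **Handle:** In the side view its inner end is within 1 pixel of where a fully folded handle should be. The triangulated sleeve ends disagreed by 10 mm in height, with 3–4 mm between the camera rays, so I gave that check less weight.
- **While cranking:** The handle leaned inward a little at times, by up to about 0.09 rad, and I corrected it once.
- **Robot and bench:** The arm is clear of everything and the wrist force reads about zero. The arm only worked at the press, and the paint tube showed no change in the later pictures. I did not re-measure the sanding block or the eraser.

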